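# Nest the wax-melting pans with their handles fanned clear

### The arm

A 7-joint arm with a two-finger parallel gripper is mounted at the origin on the work surface. World frame = base frame: x ahead of the robot, y to its left, z up, the work surface at z = 0. Lengths are in mm, angles in rad, forces in N, time in s.
With the tool pointing down it reaches from about 400 to 875 mm from the base axis. Payload 6.5 kg.
Tool frame: the origin (TCP) lies at the very end of the fingers, on their centre line; the grasp point (between the pads) lies 19 mm behind it; z points along the fingers, y is the line along which they close (so a half turn about z gives the same grasp; the last joint's range is limited). The gripper opens to 88 mm and grips with 3 to 60 N. Pads are 18 mm wide; open, the fingers measure 123 mm over their backs; the gripper's body (75 mm by 187 mm) begins 45 mm behind the grasp point.
Start: joints at [1.044, 0.536, -0.004, 1.538, 0.003, 1.067, -0.071], TCP at [289.027, -582.197, 238.716] pointing down, gripper open.
Joint ranges: [-2.7, 2.7], [-0.37, 2.16], [-1.27, 1.26], [0.24, 2.4], [-1.31, 4.45], [0.19, 1.91], [-2.76, 2.76]. Speed limits (rad/s): [2.39, 2.39, 3.14, 3.14, 3.14, 3.14, 3.14].

### API

Orientations are given as a unit quaternion [x, y, z, w].
In Python, from bench import manip gives the robot as it stands.
- The arm moves only by the shell command python3 -m handwheel 'ROWS' [OPENING] [FORCE]. ROWS is JSON, a list of rows, each a list of 4 numbers: the shift along the tool's x, y, z in units of 25 mm (1.0 is 25 mm), then the turn about the tool's z in units of 5 degrees (1.0 is 5 degrees). A call has 1 to 8 rows; each row shifts and turns the commanded pose from where the row before left it, along the tool's axes as they then stand; what a row does not reach is not made up. A row lasts 1/10 s, in which the tool goes at most 50 mm and 8.59 degrees, less where a joint would pass 70% of its speed; a pose out of reach is approached as far as the arm can. A call is refused whole if a number of a shift passes 1 or a number of a turn 1, either way. A call with a gripper value outside its range is refused whole. OPENING is the closure in counts, from 0 (fully open) to 255 (shut), set as the call begins (- or left out, the last holds). The fingers move at their own pace and stop on an object; FORCE is the grip in N (left out, the last holds). Time passes only in rows, so rows that do not move let the fingers close. It gives the time, the measured TCP pose, the force, the opening and the grip force at its end, in the units of the state.
- manip.sense(): the state, without advancing time (a new reading comes with each control period).
- manip.grab_frame(name): name is "side" or "top" or "wrist"; returns the picture (480x640x3 uint8, red, green, blue); there is no depth.
- manip.camera_model(name): a dict with "mtx" (3x3 intrinsics, pixels), "rvec" (rotation vector, rad) and "tvec" (3), from world to camera coordinates, as OpenCV has them; the wrist camera has in their place "tool_from_camera" (4x4, takes a point from camera to tool coordinates, whose origin is the TCP and whose axes are the flange's). Camera axes: x right, y down, z forward; pixel columns grow to the right and rows downward; lengths in mm; the calibration is good to about 2 mm. A picture is of the moment at which its call begins: read the wrist's pose just before it. camera_model takes no time and is no camera call.
- manip.job_done(): hands the job in; it is judged then, once.
The state is a dict: "t": time; "joint_pos": joint angles; "dq": joint speeds; "tau": joint torques, N m; "eef_pos": TCP position; "orientation": TCP orientation; "contact_force": force on the tool from outside, world axes, zero at the start; "ft_torque": the same for the moment, N m; "grip_width": finger opening in mm; "gripper_force": force on a finger pad.
Only numpy, scipy, OpenCV 4.12 (cv2) and the standard library are available. Lean on these libraries where they do the work, as an engineer would, in place of code of your own. Each camera call takes 0.05 s, during which the arm holds its last target. There are 200 camera calls.

### The job

Wax dipping is over: nest the three melting pans by size on the cork mat, the medium pan into the large one and the small pan into the medium one, each sitting down flat on the bottom of the pan around it. Turn the handles well clear of one another, a hand's width or more apart at the middle of their grips, so that each can be taken. Set the pans in gently rather than letting them drop, keep the large pan standing on its mat and do not disturb the wreath, the tin or the glue gun.

Things in the scene. Friction and masses are not known exactly. Their poses are not given: they have to be found in the camera images.
- large_pan_bowl (a point): The largest of three alike brushed-steel melting pans with black handles: a round straight-sided bowl, outside diameter 150 mm, 73 mm high, wall 2.5 mm, floor 3 mm thick. It stands on the cork mat, about 0.38 kg. This point is on the bowl's axis, half-way up (36.5 mm above its underside). Axes: z up along the bowl's axis, x horizontal, pointing along the handle from the bowl outwards.
- large_pan_grip (a point): The middle of the large pan's black grip: 137 mm from the bowl's axis along x and 95 mm above the pan's underside. Axes as the pan's. On every pan the handle is a steel strip, 16 mm wide, that rises over the rim, then a straight black grip 92 mm long, 20 mm wide (side faces upright) and 15 mm thick, sloping up outwards at 0.17 rad.
- medium_pan_bowl (a point): The medium pan, same make: outside diameter 124 mm, 72 mm high, wall 2.5 mm, floor 3 mm, about 0.2 kg. This point is on the bowl's axis, 36 mm above its underside. Axes: z up, x along the handle outwards. Sat down flat in the large pan this point lies about 2.5 mm above the large pan's bowl point, with about 10 mm of play all round; a handle lying on another holds the pan up.
- medium_pan_grip (a point): The middle of the medium pan's black grip, the place to take hold: 124 mm from the bowl's axis along x and 94 mm above the pan's underside. Grip 20 mm wide across (along y) and 15 mm thick. Axes as the pan's.
- small_pan_bowl (a point): The small pan, same make: outside diameter 102 mm, 71 mm high, wall 2.5 mm, floor 3 mm, about 0.15 kg. This point is the middle of its bowl, on the axis, 35.5 mm above its underside. Axes: z up, x along the handle outwards. Sat down flat in the medium pan this point lies about 2.5 mm above the medium pan's bowl point, with about 8 mm of play all round.
- small_pan_grip (a point): The middle of the small pan's black grip: 113 mm from the bowl's axis along x and 93 mm above the pan's underside. Grip 20 mm wide across (along y) and 15 mm thick. Axes as the pan's.
- mat_top (a point): Centre of the upper face of the round cork mat, 180 mm across and 8 mm thick, fixed to the table, under the large pan.
- wreath_center (a point): Bystander: middle of a small twine-wound wreath ring lying flat, 190 mm across outside, 98 mm inside, 46 mm high.
- tin_center (a point): Bystander: middle of an empty white-painted tin standing upright, 75 mm across, 108 mm high.
- gun_center (a point): Bystander: middle of the barrel of an orange hot-glue gun lying on its side, about 210 mm long over all, 110 mm across with its handle, 36 mm high.
Not all that is in view belongs to the job. What is shaped like the part that bears small_pan_bowl but purple is not meant.

How it is judged (in metres and radians):
At the end, for the whole second after the job is handed in: Large pan flat on the mat, within 30 mm of its centre; medium pan in it, small pan in the medium one, each level within 0.045 rad and down on the floor of the pan around it within 3 mm; middles of the handles at least 70 mm apart; all released and at rest (horizontal distance between large_pan_bowl and mat_top below 0.03 m and angle between each of large_pan_bowl, medium_pan_bowl, small_pan_bowl's own z axis and vertical below 0.045 rad and height (world z) of large_pan_bowl below 0.05 m and horizontal distance between medium_pan_bowl and large_pan_bowl below 0.016 m and z of medium_pan_bowl in the frame of large_pan_bowl below 0.0055 m and horizontal distance between small_pan_bowl and medium_pan_bowl below 0.016 m and z of small_pan_bowl in the frame of medium_pan_bowl below 0.0055 m and horizontal distance between each of medium_pan_grip, small_pan_grip and large_pan_grip above 0.07 m and horizontal distance between small_pan_grip and medium_pan_grip above 0.07 m and linear speed of each of medium_pan, small_pan below 0.02 m/s); the robot touches nothing.
It fails at once if the wreath, the tin or the glue gun is displaced by more than 30 mm (distance of any of wreath_center, tin_center, gun_center from where it was at the start of the episode above 0.03 m).
It fails at once if the medium or the small pan is dropped (falls freely at more than 0.5 m/s, some 13 mm) ((linear speed of medium_pan above 0.5 m/s and contact force between medium_pan and anything else below 0.02 N) or (linear speed of small_pan above 0.5 m/s and contact force between small_pan and anything else below 0.02 N)).
It also fails if it takes over 64 s, if anything falls off the work surface, if the arm or the gripper's body presses on something with over 40 N, if the wrist force passes 120 N, or if a joint passes its speed limit or range.

## Working session

There is one attempt and no reset: what is moved stays moved. The work goes in short steps, Python scripts to look and compute and a shell command to move; the robot and the scene stay as the last step left them, time stands still between calls to the robot, and variables do not carry over. Pictures are saved under pics/ and viewed, at most 12 in all, crops included, and the job is handed in when it is done.

```bash
ls; mkdir -p pics; python3 - <<'E'
from bench import manip
import cv2
for n in("top","side"):
    cv2.imwrite(f"pics/{n}0.png",manip.grab_frame(n)[:,:,::-1])
    print(manip.camera_model(n))
print(manip.camera_model("wrist"));print(manip.sense())
E
```

```text
pics
{'mtx': array([[541.6231079 ,   0.        , 321.77003827],
       [  0.        , 541.6231079 , 237.83758566],
       [  0.        ,   0.        ,   1.        ]]), 'rvec': array([ 2.16258309, -2.1536233 ,  0.1539423 ]), 'tvec': array([   9.7975929 ,  513.97931144, 1210.43589357])}
{'mtx': array([[612.78746754,   0.        , 320.61116937],
       [  0.        , 612.78746754, 241.73727531],
       [  0.        ,   0.        ,   1.        ]]), 'rvec': array([ 0.47106302, -2.69212594,  1.22928441]), 'tvec': array([ 514.97212237,  182.73161181, 1161.65421969])}
{'mtx': array([[411.13733519,   0.        , 316.89319177],
       [  0.        , 411.13733519, 240.9615957 ],
       [  0.        ,   0.        ,   1.        ]]), 'tool_from_camera': array([[ 1.34652634e-04, -9.60591280e-01, -2.77964702e-01,
         7.15932068e+01],
       [ 9.99999982e-01,  9.30949359e-05,  1.62705722e-04,
         7.82099009e-02],
       [-1.30416591e-04, -2.77964719e-01,  9.60591275e-01,
        -1.45263877e+02],
       [ 0.00000000e+00,  0.00000000e+00,  0.00000000e+00,
         1.00000000e+00]])}
{'t': 0.1, 'joint_pos': array([ 1.04379486,  0.53708276, -0.00439432,  1.53879058,  0.00260031,
        1.06733713, -0.07116999]), 'dq': array([-0.00048216, -0.00259159, -0.00025731, -0.00415422, -0.00141276,
        0.00041913, -0.00173756]), 'tau': array([ 2.55964900e-03, -5.72079921e+01,  9.93918814e-01, -2.52235097e+01,
       -5.61406917e-02,  1.33468240e-02,  4.96796793e-05]), 'eef_pos': array([ 288.73847014, -581.70396378,  237.92574397]), 'orientation': array([ 9.73567354e-01,  2.28398681e-01, -2.52514782e-04, -7.65640866e-04]), 'contact_force': array([ 1.12972137, -0.25274516, -0.38078967]), 'ft_torque': array([ 0.00524072,  0.01321101, -0.03707289]), 'gripper_force': 0.0, 'grip_width': 88.10780213505528}
```

View pics/top0.png

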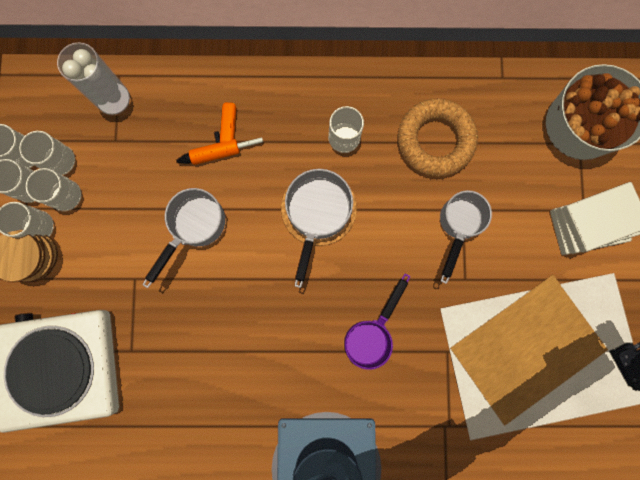

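View pics/side0.png

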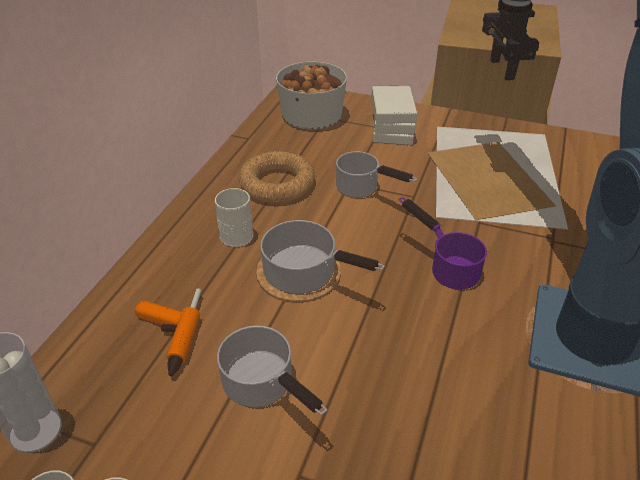

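Candidates: large pan at (319,205) on the mat. Medium pan at (195,218), handle towards (150,283). Small pan: steel at (466,216), handle towards (446,280), or the purple look-alike at (368,343). I choose the steel one at (466,216).

```bash
cat > h.py <<'E'
import numpy as np,cv2
from bench import manip
def plane(n,uv,z):
    c=manip.camera_model(n);R=cv2.Rodrigues(c['rvec'])[0];o=-R.T@c['tvec']
    uv=np.atleast_2d(np.float64(uv));d=np.c_[(uv-c['mtx'][:2,2])/c['mtx'][0,0],np.ones(len(uv))]@R
    return (o+d*((z-o[2])/d[:,2])[:,None])[:,:2]
def wplane(s,uv,z):
    from scipy.spatial.transform import Rotation as Ro
    c=manip.camera_model('wrist');T=c['tool_from_camera'];R=Ro.from_quat(s['orientation']).as_matrix()
    o=R@T[:3,3]+s['eef_pos'];uv=np.atleast_2d(np.float64(uv))
    d=np.c_[(uv-c['mtx'][:2,2])/c['mtx'][0,0],np.ones(len(uv))]@(R@T[:3,:3]).T
    return (o+d*((z-o[2])/d[:,2])[:,None])[:,:2]
def tool():
    s=manip.sense();x,y,z,w=s['orientation']
    return s,np.degrees(np.arctan2(2*(x*y+z*w),1-2*(y*y+z*z)))
def grip(im,box,z):  # grip's middle and axis from dark mask, top view
    x0,y0,x1,y1=box;m=(im.max(2)<60).astype(np.uint8)
    q=np.zeros_like(m);q[y0:y1,x0:x1]=m[y0:y1,x0:x1]
    n,l,st,_=cv2.connectedComponentsWithStats(q);k=1+st[1:,4].argmax()
    v,u=np.nonzero(l==k);p=plane('top',np.c_[u,v],z).astype(np.float32)
    return cv2.minAreaRect(p),st[k]
def rim(im,box,z):   # grey bowl: fit circle to hull at rim height, away from the handle
    x0,y0,x1,y1=box;h=cv2.cvtColor(im,cv2.COLOR_RGB2HSV);m=(h[...,1]<50).astype(np.uint8)
    q=np.zeros_like(m);q[y0:y1,x0:x1]=m[y0:y1,x0:x1]
    q=cv2.morphologyEx(q,cv2.MORPH_OPEN,np.ones((9,9)))
    c=max(cv2.findContours(q,0,cv2.CHAIN_APPROX_NONE)[0],key=cv2.contourArea)[:,0]
    return cv2.minEnclosingCircle(plane('top',c,z).astype(np.float32)),cv2.boundingRect(c)
E
python3 - <<'E'
from h import *
im=cv2.imread('pics/top0.png')[:,:,::-1].copy()
cv2.imwrite('pics/crop0.png',cv2.resize(im[170:295,120:520],(800,250))[:,:,::-1])
for n,gb,rb,gz,rz in(('L',(285,225,330,295),(275,160,365,250),110,81),('M',(135,235,190,295),(155,180,235,255),101,72),('S',(435,228,470,290),(435,185,500,245),100,71)):
    g,st=grip(im,gb,gz);print(n,'grip',g,st);print(' rim',rim(im,rb,rz))
    c=np.array(rim(im,rb,rz)[0][0]);d=np.array(g[0])-c;print(' dist',np.hypot(*d),'yaw',np.degrees(np.arctan2(d[1],d[0])))
E
```

```text
L grip ((454.3133239746094, 50.494632720947266), (26.48457145690918, 86.8701171875), 83.25314331054688) [296 241  17  41 365]
 rim (((585.4600830078125, 22.005640029907227), 79.4866714477539), (286, 170, 66, 68))
 dist 134.20542131174574 yaw 167.74405898062767
M grip ((448.6160888671875, 359.6265563964844), (19.948972702026367, 88.4830322265625), 58.31228256225586) [146 245  30  37 368]
 rim (((553.5211791992188, 296.889892578125), 68.10657501220703), (165, 189, 60, 57))
 dist 122.23324819634583 yaw 149.1192005427169
S grip ((463.27178955078125, -269.92340087890625), (22.093482971191406, 88.46658325195312), 67.10624694824219) [441 239  24  39 381]
 rim (((562.5324096679688, -310.3811340332031), 58.760162353515625), (441, 192, 50, 47))
 dist 107.18908003165667 yaw 157.82463421668777
```

View pics/crop0.png

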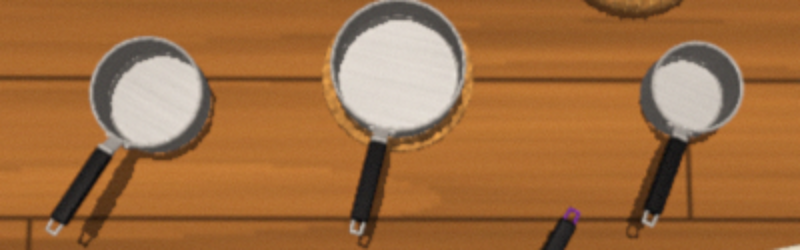

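The crop shows the three steel pans: large on the cork mat, medium at left, small at right. The purple one is separate. Turning and travelling to above the medium grip.

```bash
R='[0,0,0,-1],[0,0,0,-1]'
python3 -m handwheel '[[0,0,0,-1],[0,0,0,-1],[0,0,0,-1],[0,0,0,-1],[0,0,0,-1],[0,0,0,-1],[0,0,0,-1],[0,0,0,-1]]' 0 40
python3 -m handwheel '[[0,0,0,-1],[0,0,0,-1],[0,0,0,-1],[0,0,0,-1],[0,0,0,-1],[0,0,0,-1],[0,0,0,-1],[0,0,0,-1]]' >/dev/null
python3 -m handwheel '[[0,0,0,-1],[0,0,0,-1],[0,0,0,-1],[0,0,0,-1],[0,0,0,-1],[0,0,0,-1],[0,0,0,-1],[0,0,0,-1]]' >/dev/null
python3 -m handwheel '[[-0.5,0.8,0,-0.5],[-0.5,0.8,0,0],[-0.5,0.8,0,0],[-0.5,0.8,0,0],[-0.5,0.8,0,0],[-0.5,0.8,0,0],[-0.5,0.8,0,0],[-0.5,0.8,0,0]]'
```

```text
t: 0.9
eef_pos: [288.8, -581.9, 238.2]
orientation: [0.836, 0.549, 0.0, -0.001]
contact_force: [-0.0, 0.3, -0.2]
grip_width: 88.4
gripper_force: 0.0
t: 3.3
eef_pos: [459.8, -495.9, 238.4]
orientation: [0.268, 0.964, 0.0, -0.0]
contact_force: [0.2, -0.1, 0.3]
grip_width: 88.2
gripper_force: 0.0
```

```bash
python3 -m handwheel '[[0.57,0.905,0,0],[0.57,0.905,0,0],[0.57,0.905,0,0],[0.57,0.905,0,0],[0.57,0.905,0,0],[0.57,0.905,0,0],[0.57,0.905,0,0],[0.57,0.905,0,0]]' >/dev/null
python3 -m handwheel '[[0.57,0.905,0,0],[0.57,0.905,0,0],[0.57,0.905,0,0],[0.57,0.905,0,0],[0.57,0.905,0,0],[0.57,0.905,0,0],[0.57,0.905,0,0],[0.57,0.905,0,0]]' >/dev/null
python3 -m handwheel '[[0.57,0.905,0,0],[0.57,0.905,0,0],[0.57,0.905,0,0],[0.57,0.905,0,0],[0.57,0.905,0,0],[0.57,0.905,0,0],[0.57,0.905,0,0],[0.57,0.905,0,0]]' >/dev/null
python3 -m handwheel '[[0.57,0.905,0,0],[0.57,0.905,0,0],[0.57,0.905,0,0],[0.57,0.905,0,0],[0.57,0.905,0,0],[0.57,0.905,0,0],[0.57,0.905,0,0],[0.57,0.905,0,0]]' 
python3 -m handwheel '[[0,0,0,0],[0,0,0,0]]' 150
python3 - <<'E'
from h import *
s,y=tool();im=manip.grab_frame('wrist');cv2.imwrite('pics/w1.png',im[:,:,::-1]);print(s['eef_pos'],y,s['joint_pos'],s['grip_width'])
E
```

```text
t: 6.5
eef_pos: [440.0, 359.9, 238.5]
orientation: [0.268, 0.964, -0.0, -0.0]
contact_force: [-0.2, 0.7, -0.4]
grip_width: 88.5
gripper_force: 0.0
t: 6.7
eef_pos: [440.1, 358.6, 238.4]
orientation: [0.267, 0.964, -0.0, -0.0]
contact_force: [-0.6, 0.7, -0.4]
grip_width: 74.2
gripper_force: 0.0
[440.09572391 358.61380002 238.40855194] 149.01507595195795 [-0.19226265  0.51067737 -0.77088925  1.72744659  0.3985086   1.0679426
 -0.06570605] 74.2349573012178
```

View pics/w1.png

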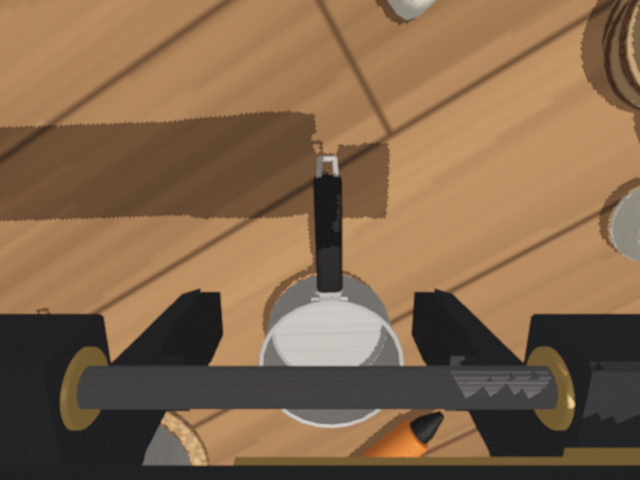

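The wrist view shows the medium grip running from (328,177) to (329,292), and the bowl rim around (331,360).

```bash
python3 - <<'E'
from h import *
s,y=tool();a=wplane(s,(328.5,177),109)[0];b=wplane(s,(329,292),94)[0];m=(a+b)/2;d=a-b
print(a,b,m,np.hypot(*d),np.degrees(np.arctan2(d[1],d[0])))
# rim left/right extremes
r=wplane(s,[(262,365),(403,363)],72);print(r.mean(0),np.hypot(*(r[0]-r[1])),np.hypot(*(r.mean(0)-m)))
e=m-s['eef_pos'][:2];t=np.radians(y);print('tool dx,dy mm',e@[np.cos(t),np.sin(t)],e@[np.sin(t),-np.cos(t)])
E
```

```text
[413.48915531 382.70317962] [490.52370726 338.00767494] [452.00643129 360.35542728] 89.06183431950402 149.8776608748123
[558.27295212 302.07558699] 121.77588638050047 121.19865194858154
tool dx,dy mm -8.23820551966723 8.301599850589056
```

```bash
python3 -m handwheel '[[-0.32,0.3,0.5,0],[0,0,1,0],[0,0,1,0],[0,0,1,0],[0,0,1,0],[0,0,1,0],[0,0,1,0],[0,0,0,0]]' 130
python3 -m handwheel '[[0,0,0,0],[0,0,0,0],[0,0,0,0],[0,0,0,0],[0,0,0,0],[0,0,0,0]]' 255 60
```

```text
t: 7.55
eef_pos: [451.0, 356.9, 72.5]
orientation: [0.269, 0.963, -0.003, -0.002]
contact_force: [-0.9, 0.6, -0.6]
grip_width: 43.1
gripper_force: 0.0
t: 8.15
eef_pos: [452.1, 360.6, 76.9]
orientation: [0.268, 0.963, 0.001, 0.0]
contact_force: [-0.5, 0.3, 3.2]
grip_width: 19.1
gripper_force: 59.7
```

```bash
python3 -m handwheel '[[0,0,-0.1,0],[0,0,-0.2,0],[0,0,-0.4,0],[0,0,-0.7,0],[0,0,-0.8,0],[0,0,-0.8,0],[0,0,-0.8,0],[0,0,-0.6,0]]'
python3 -m handwheel '[[0,0,-0.3,0],[0,0,-0.1,0],[0,0,0,0],[0,0,0,0]]'
python3 - <<'E'
from h import *
s,y=tool();w=manip.grab_frame('wrist');t=manip.grab_frame('top');d=manip.grab_frame('side');print(s['eef_pos'],y,s['joint_pos'])
cv2.imwrite('pics/c2.png',np.hstack([cv2.resize(w,(400,300)),cv2.resize(d[150:450,120:440],(400,300*400//320*300//375))if 0 else cv2.resize(d[150:450,100:500],(400,300))])[:,:,::-1])
cv2.imwrite('pics/w2.png',w[:,:,::-1]);cv2.imwrite('pics/top2.png',t[:,:,::-1]);cv2.imwrite('pics/side2.png',d[:,:,::-1])
E
```

```text
t: 8.95
eef_pos: [452.2, 360.5, 188.7]
orientation: [0.268, 0.963, 0.001, 0.001]
contact_force: [0.6, 0.5, -1.6]
grip_width: 19.3
gripper_force: 59.8
t: 9.35
eef_pos: [451.6, 359.5, 195.4]
orientation: [0.268, 0.963, -0.001, -0.0]
contact_force: [-0.2, 0.1, -1.2]
grip_width: 19.6
gripper_force: 59.8
[451.58697242 359.54691394 195.41089681] 148.90510392440783 [-0.21303968  0.5757738  -0.73792619  1.74164378  0.44945794  1.00220598
 -0.09121906]
```

View pics/c2.png

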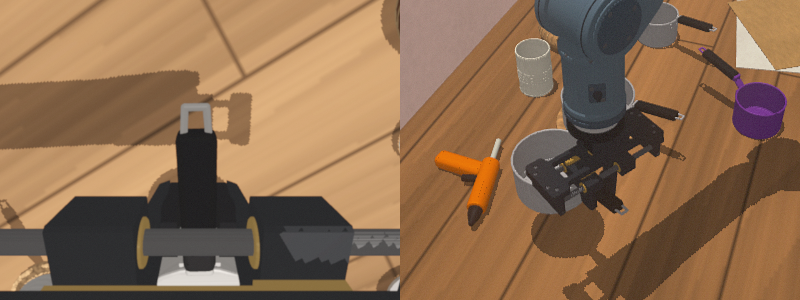

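Pan is held level, with the bottom about 118 mm above the table. Turn it to yaw 100°, then carry it over the large pan.

```bash
python3 -m handwheel '[[0,0,0,0.4],[0,0,0,0.9],[0,0,0,1],[0,0,0,1],[0,0,0,1],[0,0,0,1],[0,0,0,1],[0,0,0,1]]'
python3 -m handwheel '[[0,0,0,1],[0,0,0,1],[0,0.3,0,0.5],[0,0.7,0,0],[0,0.8,0,0],[0,0.7,0,0],[0,0.4,0,0],[0,0.1,0,0]]'
python3 -m handwheel '[[-0.3,0,0,0],[-0.6,0,0,0],[-0.9,0,0,0],[-0.9,0,0,0],[-0.9,0,0,0],[-0.9,0,0,0],[-0.9,0,0,0],[-0.9,0,0,0]]'
python3 -m handwheel '[[-0.9,0,0,0],[-0.7,0,0,0],[-0.5,0,0,0],[-0.3,0,0,0],[-0.1,0,0,0],[0,0,0,0],[0,0,0,0],[0,0,0,0]]'
python3 - <<'E'
from h import *
print(plane('top',[(319.5,203.5)],81),plane('top',[(466.2,216.2)],71))
s,y=tool();w=manip.grab_frame('wrist');t=manip.grab_frame('top');d=manip.grab_frame('side');print(s['eef_pos'],y,s['joint_pos'])
cv2.imwrite('pics/c3.png',np.hstack([cv2.resize(t[130:310,220:430],(350,300)),d[150:450,150:600]])[:,:,::-1])
E
```

```text
t: 10.3
eef_pos: [451.7, 360.0, 195.8]
orientation: [0.558, 0.83, -0.0, -0.0]
contact_force: [0.2, -0.5, -1.6]
grip_width: 19.1
gripper_force: 59.7
t: 11.1
eef_pos: [526.4, 373.1, 195.6]
orientation: [0.644, 0.765, -0.0, -0.0]
contact_force: [0.0, 0.6, -2.8]
grip_width: 19.0
gripper_force: 59.8
t: 11.9
eef_pos: [552.3, 215.5, 196.3]
orientation: [0.644, 0.765, -0.001, 0.0]
contact_force: [1.0, 0.7, -1.8]
grip_width: 19.1
gripper_force: 59.8
t: 12.7
eef_pos: [563.3, 157.5, 196.2]
orientation: [0.643, 0.766, 0.0, -0.0]
contact_force: [-0.8, 0.1, -2.1]
grip_width: 19.2
gripper_force: 59.8
[[584.83954632  17.74499565]] [[ 559.62933985 -312.01744117]]
[563.30335286 157.51655499 196.21654937] 99.98418472914607 [ 0.02812354  0.52785141 -0.51121665  1.73118693  0.30445568  0.96217343
 -0.42661697]
```

View pics/c3.png

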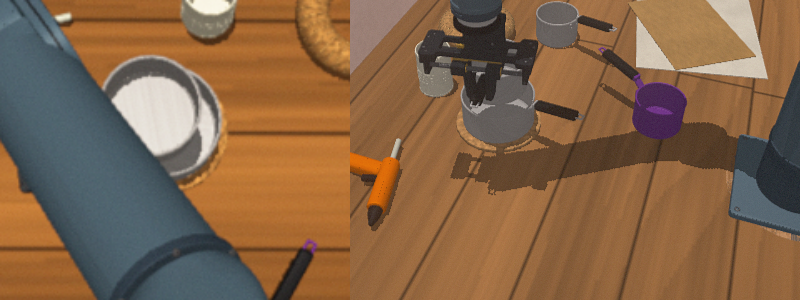

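The medium pan hangs about 15 mm left (+y) of the large bowl, as planned. Correct it, lower to just above the rim, and check.

```bash
python3 -m handwheel '[[-0.2,-0.06,0,0],[-0.3,0,0.2,0],[-0.12,0,0.4,0],[0,0,0.4,0],[0,0,0.2,0],[0,0,0,0],[0,0,0,0]]'
python3 - <<'E'
from h import *
print(plane('top',[(313,197)],191))
t=manip.grab_frame('top');d=manip.grab_frame('side')
cv2.imwrite('pics/c4.png',np.hstack([cv2.resize(t[150:270,260:380],(400,400),interpolation=2),cv2.resize(d[190:320,230:360],(400,400))])[:,:,::-1])
E
```

```text
t: 13.55
eef_pos: [564.7, 141.4, 166.1]
orientation: [0.643, 0.766, -0.0, -0.0]
contact_force: [0.3, 0.1, -1.4]
grip_width: 19.2
gripper_force: 59.8
[[576.40889038  31.60849764]]
```

View pics/c4.png

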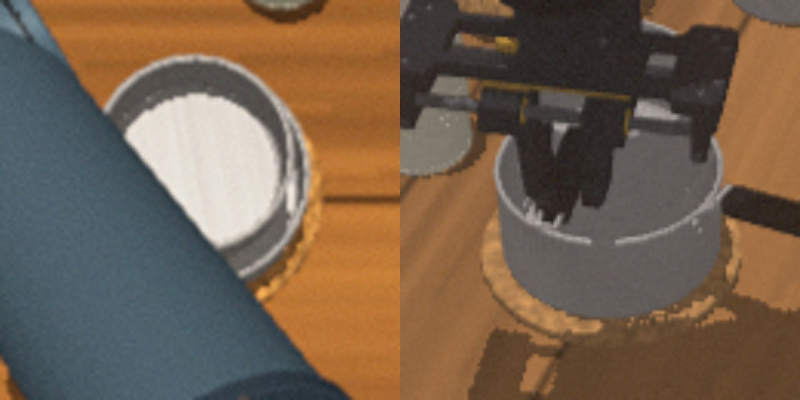

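```bash
python3 - <<'E'
from h import *
c=manip.camera_model('top');R=cv2.Rodrigues(c['rvec'])[0];print(-R.T@c['tvec'])
print(plane('top',[(317.3,196.8),(316,196)],161),plane('top',[(319.2,203.7)],81))
def px(p): return cv2.projectPoints(np.float64([p]),c['rvec'],c['tvec'],c['mtx'],None)[0].ravel()
for n,C,r,z in(('L',(586,20),75,81),('M',(586,20),62,161)):
  for a in(0,-90,90,180): print(n,a,px([C[0]+r*np.cos(np.radians(a)),C[1]+r*np.sin(np.radians(a)),z]))
E
```

```text
[ 350.33078695   24.75828641 1267.31256793]
[[583.18563666  22.85336528]
 [584.86709418  25.56707496]] [[584.38248956  18.41161743]]
L 0 [318.63143455 170.17224335]
L -90 [352.12409297 203.16740618]
L 90 [284.81316296 202.79749908]
L 180 [318.34661037 236.3334376 ]
M 0 [318.8003556  166.47731473]
M -90 [348.43795885 195.64897489]
M 90 [288.88148705 195.31317828]
M 180 [318.55104217 224.9074104 ]
```

```bash
python3 -m handwheel '[[-0.1,0.05,0.2,0],[0,0,0.4,0],[0,0,0.4,0],[0,0,0.4,0],[0,0,0.4,0],[0,0,0.4,0],[0,0,0.1,0],[0,0,0,0]]'
python3 -m handwheel '[[0,0,0.2,0],[0,0,0.2,0],[0,0,0.1,0],[0,0,0,0],[0,0,0,0]]'
```

```text
t: 14.45
eef_pos: [566.1, 138.7, 108.1]
orientation: [0.643, 0.766, -0.0, -0.0]
contact_force: [-0.4, 0.6, -1.9]
grip_width: 19.6
gripper_force: 59.8
t: 14.95
eef_pos: [566.5, 138.8, 96.2]
orientation: [0.643, 0.766, 0.0, -0.0]
contact_force: [0.1, 1.0, -1.4]
grip_width: 19.4
gripper_force: 59.8
```

```bash
for i in 1; do python3 -m handwheel '[[0,0,0.08,0],[0,0,0.08,0],[0,0,0,0],[0,0,0,0]]' | sed -n 2,4p; done
python3 -m handwheel '[[0,0,0.06,0],[0,0,0,0],[0,0,0,0]]'| sed -n 2,4p
python3 -m handwheel '[[0,0,0.06,0],[0,0,0,0],[0,0,0,0]]'| sed -n 2,4p
python3 -m handwheel '[[0,0,0.06,0],[0,0,0,0],[0,0,0,0]]'| sed -n 2,4p
```

```text
eef_pos: [566.4, 138.7, 92.1]
orientation: [0.643, 0.766, -0.0, -0.0]
contact_force: [0.4, -0.2, -1.9]
eef_pos: [566.4, 138.7, 90.7]
orientation: [0.643, 0.766, -0.0, 0.0]
contact_force: [-0.1, -0.2, -2.2]
eef_pos: [566.5, 138.8, 89.3]
orientation: [0.643, 0.766, 0.0, 0.0]
contact_force: [0.7, 0.5, -1.7]
eef_pos: [566.7, 139.3, 88.1]
orientation: [0.643, 0.766, 0.0, 0.0]
contact_force: [-2.1, 1.9, 3.8]
```

Contact at 88 mm, exactly the predicted floor height. Release, go up, and look.

```bash
python3 -m handwheel '[[0,0,0,0],[0,0,0,0],[0,0,0,0],[0,0,0,0],[0,0,0,0]]' 130 | sed -n 2,6p
python3 -m handwheel '[[0,0,-0.3,0],[0,0,-0.6,0],[0,0,-1,0],[0,0,-1,0],[0,0,-1,0],[0,0,-1,0],[0,0,-1,0],[0,0,-1,0]]'| sed -n 2,6p
python3 -m handwheel '[[1,0,0,0],[1,0,0,0],[1,0,0,0],[1,0,0,0],[0.5,0,0,0],[0,0,0,0]]'| sed -n 2,6p
python3 - <<'E'
from h import *
s,y=tool();w=manip.grab_frame('wrist');t=manip.grab_frame('top');d=manip.grab_frame('side');print(s['eef_pos'],y,s['joint_pos'])
cv2.imwrite('pics/w5.png',w[:,:,::-1]);cv2.imwrite('pics/top5.png',t[:,:,::-1])
cv2.imwrite('pics/c5.png',np.hstack([cv2.resize(t[150:310,230:390],(400,400)),cv2.resize(d[180:340,210:410],(400,320))if 0 else cv2.resize(d[190:350,220:380],(400,400))])[:,:,::-1])
E
```

```text
eef_pos: [566.4, 138.6, 87.6]
orientation: [0.643, 0.765, -0.0, -0.0]
contact_force: [0.1, 0.2, -0.4]
grip_width: 43.4
gripper_force: 0.0
eef_pos: [566.4, 138.9, 262.8]
orientation: [0.643, 0.766, 0.001, 0.0]
contact_force: [-0.4, -0.3, -0.1]
grip_width: 43.2
gripper_force: 0.0
eef_pos: [546.4, 251.6, 261.2]
orientation: [0.642, 0.767, 0.001, -0.0]
contact_force: [-0.7, 0.9, -0.5]
grip_width: 42.8
gripper_force: 0.0
[546.37923948 251.5736839  261.18133   ] 100.08982922789129 [-0.10511549  0.48917703 -0.55397996  1.62543814  0.27939617  1.10585208
 -0.55644975]
```

View pics/c5.png

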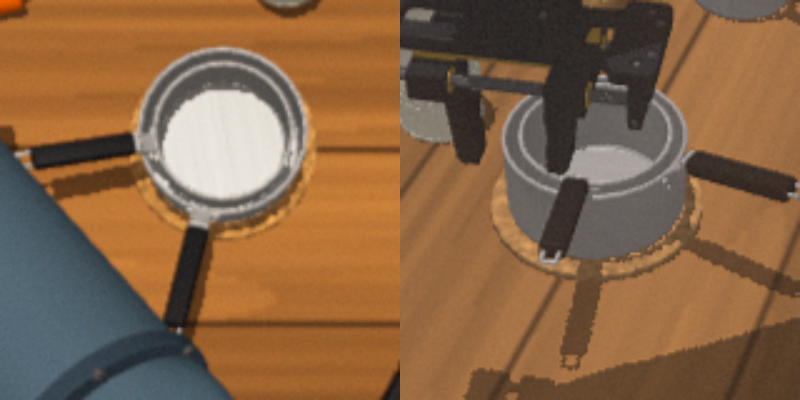

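Medium is seated flat and concentric: rims at crop (224,137), all handles clear. Now to the small pan.

```bash
python3 -m handwheel '[[-0.83,-0.29,0,0],[-0.83,-0.29,0,0],[-0.83,-0.29,0,0],[-0.83,-0.29,0,0],[-0.83,-0.29,0,0],[-0.83,-0.29,0,0],[-0.83,-0.29,0,0],[-0.83,-0.29,0,0]]'| sed -n 2,2p
python3 -m handwheel '[[-0.83,-0.29,0,0],[-0.83,-0.29,0,0],[-0.83,-0.29,0,0],[-0.83,-0.29,0,0],[-0.83,-0.29,0,0],[-0.83,-0.29,0,0],[-0.83,-0.29,0,0],[-0.83,-0.29,0,0]]'| sed -n 2,2p
python3 -m handwheel '[[-0.83,-0.29,0,0],[-0.83,-0.29,0,0],[-0.83,-0.29,0,0],[-0.83,-0.29,0,0],[-0.83,-0.29,0,0],[-0.83,-0.29,0,0],[-0.83,-0.29,0,0],[-0.83,-0.29,0,0]]'| sed -n 2,2p
python3 -m handwheel '[[0,0,0,1],[0,0,0,1],[0,0,0,1],[0,0,0,1],[0,0,0,1],[0,0,0,1],[0,0,0,1],[0,0,0,1]]'| sed -n 2,2p
python3 -m handwheel '[[0,0,0,1],[0,0,0,1],[0,0,0,1],[0,0,0,1],[0,0,0,1],[0,0,0,1],[0,0,0,1],[0,0,0,1]]'| sed -n 2,2p
python3 -m handwheel '[[0,0,0,1],[0,0,0,1],[0,0,0,1],[0,0,0,1],[0,0,0,1],[0,0,0,1],[0,0,0,1],[0,0,0,1]]'| sed -n 2,2p
python3 -m handwheel '[[0,0,0,0.5],[0,0,0,0],[0,0,0,0]]'| sed -n 2,2p
python3 - <<'E'
from h import *
s,y=tool();w=manip.grab_frame('wrist');print(s['eef_pos'],y,s['joint_pos'])
cv2.imwrite('pics/w6.png',w[:,:,::-1])
E
```

```text
eef_pos: [518.4, 73.3, 260.3]
eef_pos: [489.2, -100.0, 260.4]
eef_pos: [460.0, -273.3, 260.4]
eef_pos: [460.2, -272.4, 260.3]
eef_pos: [460.3, -272.4, 260.3]
eef_pos: [460.3, -272.4, 260.4]
eef_pos: [460.7, -271.8, 260.3]
[ 460.70882381 -271.78586549  260.31410314] -22.60920307551265 [ 4.45145968e-01  3.15822206e-01  4.35380596e-03  1.82199657e+00
 -1.26983788e-03  1.00380734e+00 -1.51543485e+00]
```

View pics/w6.png

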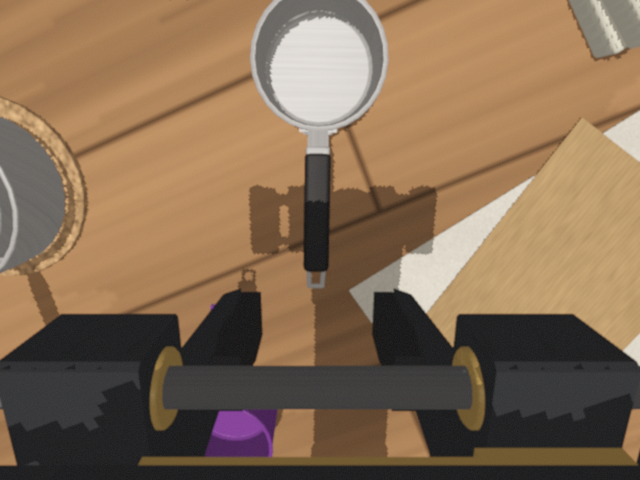

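The small steel pan's grip runs from (318,153) inner to (316,271) outer; its rim is centred near (319.5,66). The purple pan is well away.

```bash
python3 - <<'E'
from h import *
s,y=tool();a=wplane(s,(316,271),108)[0];b=wplane(s,(318,153),93)[0];m=(a+b)/2;d=a-b
print(a,b,m,np.hypot(*d),np.degrees(np.arctan2(d[1],d[0])))
r=wplane(s,[(252,60),(387,60),(319.5,133)],71);c=r[:2].mean(0);print(c,np.hypot(*(r[0]-r[1])),np.hypot(*(c-m)),m-c)
e=m-s['eef_pos'][:2];t=np.radians(y);print('tool dx,dy mm',e@[np.cos(t),np.sin(t)],e@[np.sin(t),-np.cos(t)])
E
```

```text
[ 425.52846665 -256.22652946] [ 506.16338052 -291.41665907] [ 465.84592358 -273.82159426] 87.97917115876615 156.42291497042925
[ 567.53209565 -318.1877102 ] 101.43765588607815 110.94336317465257 [-101.68617206   44.36611594]
tool dx,dy mm 5.480116710211668 0.15381827299197015
```

```bash
python3 -m handwheel '[[0.2,0,0.9,0.2],[0,0,1,0],[0,0,1,0],[0,0,1,0],[0,0,1,0],[0,0,1,0],[0,0,1,0],[0,0,0.5,0]]'|sed -n 2,4p
python3 -m handwheel '[[0,0,0,0],[0,0,0,0],[0,0,0,0],[0,0,0,0],[0,0,0,0],[0,0,0,0]]' 255 60
python3 -m handwheel '[[0,0,-0.1,0],[0,0,-0.2,0],[0,0,-0.4,0],[0,0,-0.7,0],[0,0,-0.8,0],[0,0,-0.8,0],[0,0,-0.8,0],[0,0,-0.8,0]]'
python3 -m handwheel '[[0,0,-0.6,0],[0,0,-0.3,0],[0,0,-0.1,0],[0,0,0,0],[0,0,0,0]]'
python3 - <<'E'
from h import *
s,y=tool();print(s['eef_pos'],y,s['joint_pos'])
E
```

```text
eef_pos: [464.8, -272.6, 73.4]
orientation: [0.979, -0.204, -0.001, -0.0]
contact_force: [-0.2, -0.5, -0.2]
t: 24.85
eef_pos: [466.1, -273.1, 75.8]
orientation: [0.979, -0.205, 0.0, 0.0]
contact_force: [-1.0, 0.7, 4.8]
grip_width: 19.4
gripper_force: 60.0
t: 25.65
eef_pos: [465.7, -272.7, 191.6]
orientation: [0.979, -0.204, -0.0, -0.0]
contact_force: [0.0, 0.9, -2.4]
grip_width: 18.9
gripper_force: 60.0
t: 26.15
eef_pos: [465.4, -272.6, 214.5]
orientation: [0.979, -0.204, -0.001, -0.0]
contact_force: [0.1, 0.5, -2.3]
grip_width: 19.3
gripper_force: 60.0
[ 465.42440733 -272.62128339  214.47156988] -23.593614652633185 [ 0.44207496  0.37858115  0.00547403  1.85559101 -0.00254054  0.90889349
 -1.53385682]
```

```bash
python3 -m handwheel '[[0,0,0,-0.4],[0,0,0,-0.9],[0,0,0,-1],[0,0,0,-1],[0,0,0,-1],[0,0,0,-1],[0,0,0,-1],[0,0,0,-1]]'|sed -n 2,2p
python3 -m handwheel '[[0,0,0,-1],[0,0,0,-1],[0,0,0,-1],[0,0,0,-1],[0,0,0,-1],[0,0,0,-1],[0,0,0,-1],[0,0,0,-1]]'|sed -n 2,2p
python3 -m handwheel '[[0,0,0,-1],[0,0,0,-0.9],[0,0,0,-0.5],[0.2,-0.06,0,0],[0.5,-0.1,0,0],[0.8,-0.1,0,0],[0.9,-0.1,0,0],[0.9,-0.1,0,0]]'|sed -n 2,2p
python3 -m handwheel '[[0.9,-0.1,0,0],[0.9,0,0,0],[0.9,0,0,0],[0.8,0,0,0],[0.6,0,0,0],[0.4,0,0,0],[0.2,0,0,0],[0.04,0,0,0]]'|sed -n 2,2p
python3 -m handwheel '[[0,0,0.2,0],[0,0,0.4,0],[0,0,0.5,0],[0,0,0.4,0],[0,0,0.1,0],[0,0,0,0],[0,0,0,0]]'|sed -n 1,6p
python3 - <<'E'
from h import *
s,y=tool();t=manip.grab_frame('top');d=manip.grab_frame('side');print(s['eef_pos'],y)
cv2.imwrite('pics/top7.png',t[:,:,::-1])
cv2.imwrite('pics/c7.png',np.hstack([cv2.resize(t[150:270,260:380],(400,400),interpolation=2),cv2.resize(d[170:330,220:380],(400,400))])[:,:,::-1])
c=manip.camera_model('top')
for C,r,z in(((585.5,18),62,83),((585.5,18),51,s['eef_pos'][2]-75.8+71)):
  for a in(0,-90,90,180): print(a,(cv2.projectPoints(np.float64([[C[0]+r*np.cos(np.radians(a)),C[1]+r*np.sin(np.radians(a)),z]]),c['rvec'],c['tvec'],c['mtx'],None)[0].ravel()-[260,150])*400/120)
E
```

```text
eef_pos: [465.4, -272.7, 214.3]
eef_pos: [465.5, -272.7, 214.3]
eef_pos: [490.8, -191.2, 215.0]
eef_pos: [538.5, -84.7, 215.1]
t: 30.05
eef_pos: [538.8, -84.9, 175.4]
orientation: [0.844, 0.537, 0.0, 0.0]
contact_force: [0.1, -1.0, -1.3]
grip_width: 19.3
gripper_force: 60.0
[538.75893623 -84.88090455 175.36953515] 64.90786354700919
0 [198.34548895  86.08600959]
-90 [290.8199671  177.28647011]
90 [105.03205834 176.2656334 ]
180 [197.60003749 268.70207953]
0 [199.21770739  68.89707501]
-90 [281.20047665 149.6506633 ]
90 [116.51163935 148.71980827]
180 [198.5679451  230.44262085]
```

View pics/c7.png

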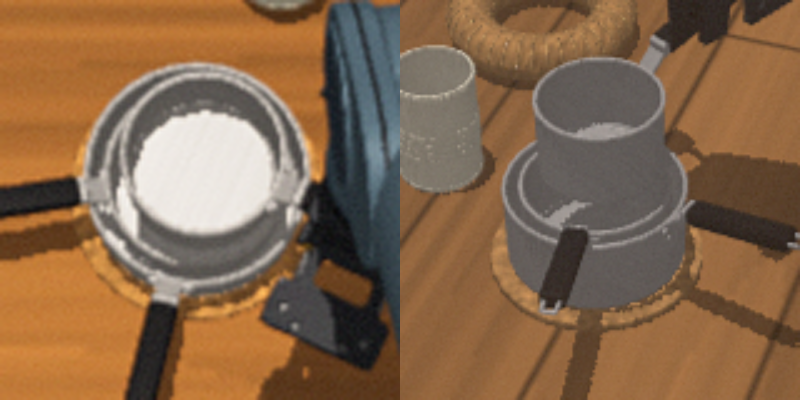

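Small rim is centred at crop (202,152) against an expected (199,150), within about 2 mm. Lower it.

```bash
python3 -m handwheel '[[0.04,0,0.2,0],[0,0,0.4,0],[0,0,0.4,0],[0,0,0.4,0],[0,0,0.4,0],[0,0,0.4,0],[0,0,0.2,0],[0,0,0,0]]'|sed -n 2,4p
python3 -m handwheel '[[0,0,0.3,0],[0,0,0.2,0],[0,0,0.1,0],[0,0,0,0],[0,0,0,0]]'|sed -n 2,4p
python3 -m handwheel '[[0,0,0.05,0],[0,0,0,0],[0,0,0,0]]'|sed -n 2,4p
```

```text
eef_pos: [538.4, -83.9, 114.3]
orientation: [0.844, 0.537, -0.001, -0.001]
contact_force: [-0.5, -0.3, -1.1]
eef_pos: [539.0, -84.0, 100.3]
orientation: [0.844, 0.537, 0.0, 0.0]
contact_force: [0.5, -0.5, -1.9]
eef_pos: [539.0, -84.0, 99.0]
orientation: [0.844, 0.537, 0.0, 0.0]
contact_force: [-0.5, 0.6, -1.2]
```

```bash
python3 -m handwheel '[[0,0,0.1,0],[0,0,0.08,0],[0,0,0,0],[0,0,0,0]]'|sed -n 2,4p
python3 -m handwheel '[[0,0,0.06,0],[0,0,0,0],[0,0,0,0]]'|sed -n 2,4p
python3 -m handwheel '[[0,0,0.06,0],[0,0,0,0],[0,0,0,0]]'|sed -n 2,4p
python3 -m handwheel '[[0,0,0.04,0],[0,0,0,0],[0,0,0,0]]'|sed -n 2,4p
```

```text
eef_pos: [538.8, -84.0, 94.3]
orientation: [0.844, 0.537, -0.0, -0.0]
contact_force: [0.4, -1.0, -1.4]
eef_pos: [538.9, -84.0, 92.9]
orientation: [0.844, 0.537, -0.0, -0.0]
contact_force: [0.2, 0.5, -1.9]
eef_pos: [539.1, -84.0, 91.5]
orientation: [0.844, 0.537, 0.0, 0.0]
contact_force: [0.1, 0.9, -0.4]
eef_pos: [539.0, -84.1, 90.5]
orientation: [0.844, 0.537, 0.0, 0.0]
contact_force: [0.5, -0.7, -0.2]
```

```bash
python3 -m handwheel '[[0,0,0.04,0],[0,0,0,0],[0,0,0,0]]'|sed -n 2,4p
python3 -m handwheel '[[0,0,0.03,0],[0,0,0,0],[0,0,0,0]]'|sed -n 2,4p
python3 -m handwheel '[[0,0,0,0],[0,0,0,0],[0,0,0,0],[0,0,0,0],[0,0,0,0]]' 130 | sed -n 2,6p
python3 -m handwheel '[[0,0,-0.3,0],[0,0,-0.6,0],[0,0,-1,0],[0,0,-1,0],[0,0,-1,0],[0,0,-1,0],[0,0,-1,0],[0,0,-1,0]]'| sed -n 2,6p
python3 -m handwheel '[[-1,0,0,0],[-1,0,0,0],[-1,0,0,0],[-1,0,0,0],[-1,0,0,0],[-1,0,0,0],[-0.5,0,0,0],[0,0,0,0]]'| sed -n 2,6p
python3 - <<'E'
from h import *
t=manip.grab_frame('top');d=manip.grab_frame('side')
cv2.imwrite('pics/c8.png',np.hstack([cv2.resize(t[90:290,200:400],(400,400)),cv2.resize(d[190:350,220:380],(400,400))])[:,:,::-1])
E
```

```text
eef_pos: [539.0, -84.7, 89.9]
orientation: [0.844, 0.536, -0.0, 0.0]
contact_force: [-0.8, -2.8, 5.3]
eef_pos: [538.9, -85.3, 89.5]
orientation: [0.844, 0.536, -0.001, 0.001]
contact_force: [-3.9, -3.1, 9.6]
eef_pos: [538.9, -83.8, 88.6]
orientation: [0.844, 0.537, -0.0, -0.0]
contact_force: [-0.0, -0.5, -0.7]
grip_width: 43.4
gripper_force: 0.0
eef_pos: [538.9, -83.9, 263.7]
orientation: [0.844, 0.537, 0.001, 0.0]
contact_force: [0.0, -0.3, -0.5]
grip_width: 42.8
gripper_force: 0.0
eef_pos: [469.4, -232.7, 262.0]
orientation: [0.845, 0.535, -0.0, 0.001]
contact_force: [0.5, -0.1, -0.5]
grip_width: 43.6
gripper_force: 0.0
```

View pics/c8.png

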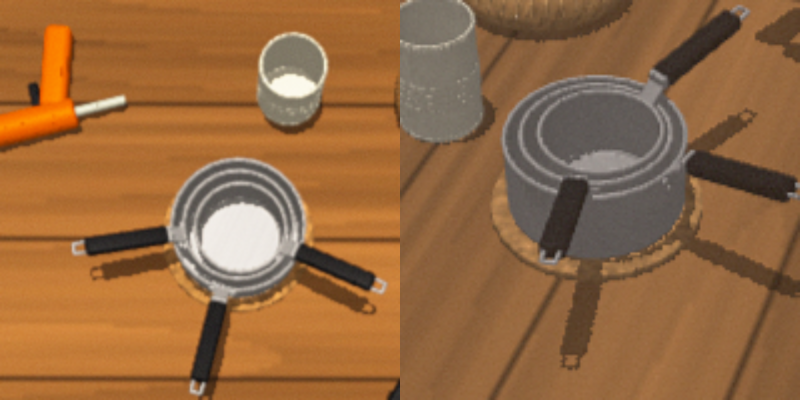

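The three pans are nested concentrically and level (crop (240,228)), with handles far apart and the bystanders undisturbed.

```bash
python3 -c "
from bench import manip
print(manip.job_done())"
```

```text
the job is handed in; nothing more can be done
None
```

I nested the three pans on the cork mat and handed the job in; no verdict came back. The last pictures show them level and concentric, handles well apart, tin and glue gun clear, and the arm never went near the wreath.

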